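Seat the sieve of the brush washer and take off its cover

ROBOT

A 6-joint arm with a two-finger parallel gripper is mounted at the origin on a cart in front of the work surface, level with it; the furniture and walls round the work are solid. World frame = base frame: x ahead of the robot, y to its left, z up, the work surface at z = 0. Lengths are in m, angles in rad, forces in N, time in s.
With the tool pointing down it reaches from about 0.275 to 0.975 m from the base axis. Payload 8.4 kg.
Tool frame: the origin (TCP) lies on the centre line of the jaws, within the pads' length; the fingertips stand 11 mm ahead of it and the grasp point (between the pads) lies 8 mm behind it; z points along the fingers, y is the line along which they close (so a half turn about z gives the same grasp; the last joint's range is limited). The gripper opens to 92 mm and grips with 3 to 60 N. Pads are 20 mm wide; open, the fingers measure 128 mm over their backs; the gripper's body (75 mm by 189 mm) begins 69 mm behind the grasp point.
Start: joints at [-1.319, 0.353, 1.633, -0, 1.155, -0.002], TCP at [0.157, -0.605, 0.226] pointing down, gripper open.
Joint ranges: [-2.63, 2.63], [-0.92, 2.1], [0.06, 2.66], [-1.3, 4.44], [0, 2.69], [-3.02, 3.02]. Speed limits (rad/s): [2.22, 2.22, 2.79, 3.14, 3.14, 3.14].

INTERFACE

Orientations are given as a unit quaternion [x, y, z, w].
In Python, from bench import manip gives the robot as it stands. The module is installed in compiled form; this text tells all that it offers.
- The arm moves only by the tool jog_arm, never from a script. Its argument "targets" is text: rows parted by semicolons, each of 4 numbers parted by spaces: the shift along the world's x, y, z in units of 40 mm (1.0 is 40 mm), then the turn about the world's z in units of 6 degrees (1.0 is 6 degrees). A call has 1 to 8 rows; each row shifts and turns the commanded pose from where the row before left it; what a row does not reach is not made up. A row lasts 1/12 s, in which the tool goes at most 41.7 mm and 7.16 degrees, less where a joint would pass 70% of its speed; a pose out of reach is approached as far as the arm can. A call is refused whole if a number of a shift passes 1 or a number of a turn 1, either way. A call with a gripper value outside its range is refused whole. "hand" is the gripper command: -1 is shut, 1 is fully open, values between are in proportion, set as the call begins (left out, the last holds). The fingers move at their own pace and stop on an object; "squeeze" is the grip in N (left out, the last holds). Time passes only in rows, so rows that do not move let the fingers close. It gives the time, the measured TCP pose, the force, the opening and the grip force at its end, in the units of the state.
- manip.state(): the state, without advancing time (a new reading comes with each control period).
- manip.grab_frame(name): name is "scene" or "top" or "wrist"; returns a dict with "img" (384x512x3 uint8, red, green, blue), "range_z" (384x512 float32, m along the optical axis (not along the pixel's ray), 0 where there is no reading), "mtx" (3x3 intrinsics, pixels), "k1" (the pictures are not rectified: a ray, as slopes to the right and down, at radius r is drawn at 1 + k1 r^2 times it, then the intrinsics apply), "eye" and "orientation" of the camera in the world. Camera axes: x right, y up, looking along -z (the intrinsics and any distortion apply to the point x, -y, -z); pixel columns grow to the right and rows downward; lengths in m; the calibration is good to about 2 mm. A picture is of the moment at which its call begins.
- manip.hand_in(): hands the job in; it is judged then, once.
The state is a dict: "time": time; "joint_pos": joint angles; "qvel": joint speeds; "effort": joint torques, N m; "tcp_pos": TCP position; "tool_rot": TCP orientation; "wrist_force": force on the tool from outside, world axes, zero at the start; "ft_torque": the same for the moment, N m; "finger_gap": finger opening in m; "grip_force": force on a finger pad.
Only numpy, scipy, OpenCV 4.12 (cv2) and the standard library are available. Lean on these libraries where they do the work, as an engineer would, in place of code of your own. Each camera call takes 0.05 s, during which the arm holds its last target. There are 200 camera calls.

TASK

Get the brush washer ready: take the nested lids off the cork mat by the wooden handle and lower them onto the steel pot until the inner lid (the sieve) sits home, its two lugs in the rim notches; then turn the outer lid anticlockwise, seen from above (about 70 degrees), until the sieve's crossbar lies in line with the handle, and lift the outer lid off alone, leaving the sieve seated. Finish holding the outer lid in the gripper to drip, level and about 10 cm up, straight over the pot; do not let it go or put it down. Leave the pot where it stands and the other things alone.

Things in the scene. Friction and masses are not known exactly. Their poses are not given: they have to be found in the camera images.
- pot: Open steel pot of the brush washer, loose, 0.9 kg; outer radius 52, inner radius 48, 95 high. Origin under its centre, z up. Its rim has two notches, 18 wide and 12 deep, open at the top, at the pot's +y and -y. Two wire ears stick out at +x and -x to radius 75, 50 high up.
- pot_notch (a point): point in the pot's rim notch on its +y side, at the rim's height, 50 from the axis; the other notch is on the -y side
- inner_lid: Inner lid (sieve), loose steel, 0.18-0.29 kg. Origin under its centre, 83 above the pot's when seated. Spigot radius 45, z 0-12 (foot chamfered to 42); flange radius 52, z 12-16, rests on the rim; lugs at +y and -y, 12 wide (6 at the foot), out to radius 59, down to z 3, drop into the notches (3 play each side, either way round). Starts on a fixed cork mat 6 thick.
- crossbar (a point): centre of the sieve's crossbar, which is 36 long (along the inner lid's x), 8 wide, 8 high, centred 33 above the inner lid's origin on a stem of radius 5; axes as the inner lid
- outer_lid: Outer lid (cover), loose steel, 0.10-0.17 kg, radius 47.5. Origin under its centre, 16 above the inner lid's when nested. Plate z 7-11 with a slot 44 x 13 along x for the crossbar. Starts turned 1.22 rad (70 deg) clockwise from above against the inner lid (outer yaw = inner yaw - 1.22): the bar lies across the slot and carries the sieve when the outer lid is lifted, after 2 mm of play.
- grip (a point): centre of the outer lid's wooden grip, 54 above that lid's origin; 46 long (along the lid's x, as the slot), 16 wide (y), 14 high; pinch it across y from above. Equal yaws of the lids (within 0.12 rad, reached by turning the grip anticlockwise 1.22 rad on the seated sieve) let the slot pass over the crossbar; stop studs end the turn a few degrees beyond either position.
- tea_mug: white mug with dots, 78 wide, 93 high; bystander; origin under its centre
- masking_tape: roll of tape lying flat, 104 wide, 25 high; bystander; origin under its centre
- cork_block: cork sanding block, 33 x 46 x 42; bystander; origin under its centre
- brush_blue: slim blue artist's brush, 201 long, lying between pot and mat, pointing away from the robot; bystander; origin under its centre
- eraser: block eraser, 22 x 46 x 13; bystander; origin under its centre

How it is judged:
By the outcome, as a careful person would: the job done as asked, in the order asked, and still so for the second after the job is handed in, while the arm keeps its last pose, push and grip.
It also fails if it takes over 48 s, if anything falls off the work surface, if the arm or the gripper's body presses on something with over 40 N, if the wrist force passes 120 N, or if a joint passes its speed limit or range.

## Working session

There is one attempt and no reset: what is moved stays moved. The work goes in short steps, Python scripts to look and compute and a tool call to move; the robot and the scene stay as the last step left them, time stands still between calls to the robot, and variables do not carry over. Pictures are saved under pics/ and viewed, at most 10 in all, crops included, and the job is handed in when it is done.

Besides the shell and the picture viewer there is one more tool, called after "Request:" as name(argument=value, ...) on one line, values as JSON. jog_arm: Moves the arm, as the interface text tells. Its arguments: {"type":"object","properties":{"targets":{"type":"string"},"hand":{"type":"number"},"squeeze":{"type":"number"}},"required":["targets"]}

```bash
mkdir -p pics
cat > h.py <<'E'
import numpy as np, cv2
from scipy.spatial.transform import Rotation as R
from bench import manip
def cloud(f):
    h,w=f["range_z"].shape; K=np.array(f["mtx"],float)
    v,u=np.mgrid[0:h,0:w].astype(np.float32)
    d=np.stack([(u-K[0,2])/K[0,0],(v-K[1,2])/K[1,1]],-1); s=d.copy()
    for _ in range(8): s=d/(1+f["k1"]*(s**2).sum(-1,keepdims=True))
    z=f["range_z"]; c=np.stack([s[...,0]*z,-s[...,1]*z,-z],-1)
    o=np.array(f["orientation"]); M=R.from_quat(o).as_matrix() if o.size==4 else o
    P=c@M.T+np.array(f["eye"]); P[z==0]=np.nan
    return P
def save(n,img): cv2.imwrite("pics/"+n,cv2.cvtColor(img,cv2.COLOR_RGB2BGR))
E
python3 - <<'E'
from h import *
s=manip.state(); print({k:np.round(v,3) for k,v in s.items()})
a=manip.grab_frame("scene"); b=manip.grab_frame("top")
np.savez("f0.npz",sp=cloud(a),tp=cloud(b),si=a["img"],ti=b["img"])
print(a["eye"],b["eye"],b["mtx"],b["k1"])
save("scene0.png",a["img"]); save("top0.png",b["img"])
E
```

```text
{'time': np.float64(0.0), 'joint_pos': array([-1.319,  0.354,  1.634, -0.   ,  1.155, -0.002]), 'qvel': array([-0.001, -0.001, -0.   , -0.   , -0.001, -0.001]), 'effort': array([ 2.0000e-03, -5.9384e+01, -3.3421e+01,  7.0000e-02,  2.3000e-02,
       -0.0000e+00]), 'tcp_pos': array([ 0.157, -0.605,  0.225]), 'tool_rot': array([ 0.992,  0.127, -0.   , -0.001]), 'wrist_force': array([-0.29 ,  0.34 , -0.147]), 'ft_torque': array([ 0.025, -0.01 ,  0.023]), 'grip_force': np.float64(0.0), 'finger_gap': np.float64(0.092)}
[-0.23198584  0.60727625  0.66357161] [0.32792737 0.10590089 1.20105023] [[387.87298175   0.         253.85157631]
 [  0.         387.87298175 182.58224606]
 [  0.           0.           1.        ]] 0.03860807222569718
```

View pics/scene0.png

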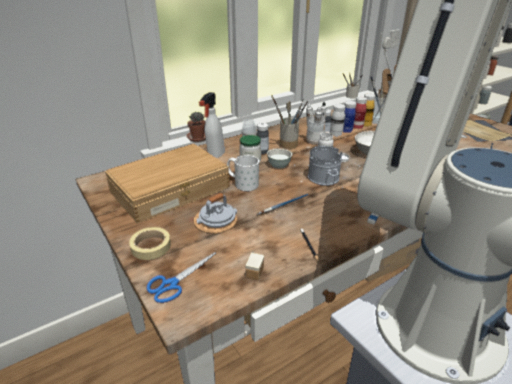

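View pics/top0.png

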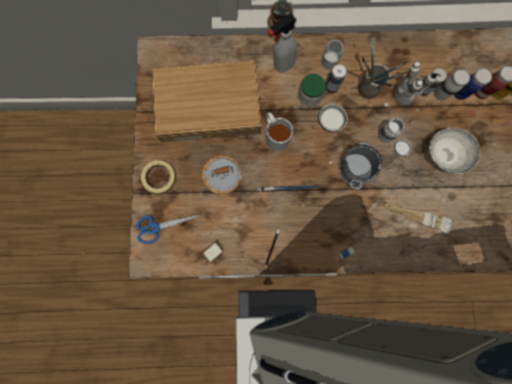

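The scene view shows the lids on the mat at (216,214) and the pot at (325,165). In the top view the lids are at (222,174), with the handle roughly along the columns, and the pot is at (360,165) with one ear at (355,184). Next I'll fit these.

Run:
```python
from h import *
d=np.load("f0.npz"); tp,sp,ti,si=d["tp"],d["sp"],d["ti"],d["si"]
c1=cv2.resize(ti[140:210,185:260],None,fx=5,fy=5,interpolation=3); c2=cv2.resize(ti[130:200,322:397],None,fx=5,fy=5,interpolation=3)
save("crop0.png",np.hstack([c1,c2]))
print("lid px",tp[174,222],"pot px",tp[165,360])
for nm,c in(("lid",tp[178,205]),("pot",tp[165,360])):
  for cn,P in(("top",tp),("sc",sp)):
    Q=P.reshape(-1,3); m=np.hypot(Q[:,0]-c[0],Q[:,1]-c[1])<.11; Q=Q[m]
    h,e=np.histogram(Q[:,2],np.arange(-.006,.13,.006)); print(nm,cn,h)
def circ(Q):
    A=np.c_[2*Q[:,:2],np.ones(len(Q))]; s=np.linalg.lstsq(A,(Q[:,:2]**2).sum(1),rcond=None)[0]
    return s[:2],np.sqrt(s[2]+s[0]**2+s[1]**2)
def near(P,c,r,a,b):
    Q=P.reshape(-1,3); return Q[(np.hypot(Q[:,0]-c[0],Q[:,1]-c[1])<r)&(Q[:,2]>a)&(Q[:,2]<b)]
for P in(tp,sp):
    Q=near(P,tp[165,360],.075,.088,.103); c,r=circ(Q); print("pot",c,r,len(Q),Q.mean(0))
    E=near(P,c,.08,.03,.07); E=E[np.hypot(*(E[:,:2]-c).T)>.058]; a=np.arctan2(*(E[:,:2]-c).T[::-1]); print("ear yaw",np.degrees(np.angle(np.exp(2j*a).mean())/2),len(E))
    G=near(P,tp[174,222],.07,.072,.1); m=G.mean(0); u,s,v=np.linalg.svd(G[:,:2]-m[:2]); print("grip",m,len(G),np.degrees(np.arctan2(v[0,1],v[0,0]))%180,s)
    F=near(P,tp[174,222],.07,.012,.05); print("lid flange/plate",circ(F),F.mean(0),len(F))
```

```text
lid px [0.57608942 0.19367985 0.03948787] pot px [ 0.60382022 -0.24014488  0.0042214 ]
lid top [ 851 1689  237   21  103  138  443  124   16    3    1    2    3   18
   56   28    0    0    0    0    0    0]
lid sc [ 716 1401  217   25  148  109  384   54   45   12   15    7   11   38
   63    7    0    0    0    0    0    0]
pot top [ 634 1902  313   44   38   55   55   43   50   75   70   52   54   69
   91  132   78   10    0    0    0    0]
pot sc [314 597  62  46  55  44  45  44  43  79  90 103  98 105 134 124 101   3
   0   0   0   0]
pot [ 0.59360515 -0.22688818] 0.05070649862455851 107 [ 0.59347467 -0.23246767  0.09216573]
ear yaw -16.504352215454222 38
grip [0.57893472 0.19431418 0.0816677 ] 102 100.46408843863415 [0.16345389 0.04550893]
lid flange/plate (array([0.57943107, 0.19436967]), np.float64(0.038966325691559084)) [0.57557941 0.1931564  0.03188569] 773
pot [ 0.59419645 -0.22547408] 0.05035047760441611 125 [ 0.59582376 -0.2282202   0.09176302]
ear yaw -22.75573572399243 27
grip [0.57526489 0.19890499 0.07953564] 108 97.23851345146397 [0.16194152 0.04694085]
lid flange/plate (array([0.57336076, 0.19867825]), np.float64(0.037058016911256576)) [0.56672233 0.20118202 0.03122397] 709
```

View pics/crop0.png

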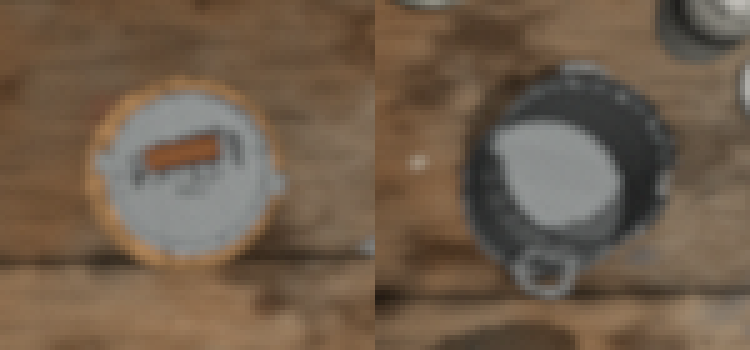

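The lid lugs are at crop pixels (103,162) and (280,185), so the lug axis is about 83° and the grip axis about 101°. The pot's ears are near (545,272) and (580,70), but its yaw is uncertain at -9° to -20°. I'll pass over the pot with the wrist camera on the way to the lids.

Request:
jog_arm(targets="0.7 0.65 0.2 1;0.7 0.65 0.2 1;0.7 0.65 0.2 1;0.7 0.65 0.2 1;0.7 0.65 0.2 1;0.7 0.65 0.2 1;0.7 0.65 0.2 1;0.7 0.65 0.2 1", hand=1)

```text
time: 0.77
tcp_pos: [0.3818, -0.3953, 0.2898]
tool_rot: [0.853, 0.521, -0.0, -0.0]
wrist_force: [1.0, -1.3, -0.1]
finger_gap: 0.0919
grip_force: 0.0
```

Request:
jog_arm(targets="0.7 0.65 0.2 1;0.7 0.65 0.2 1;0.7 0.65 0.2 1;0.7 0.65 0.2 1;0.7 0.65 0.2 1;0.6 0.6 0.2 1;0 0 0 0;0 0 0 0")

```text
time: 1.43
tcp_pos: [0.5458, -0.2418, 0.3374]
tool_rot: [0.652, 0.759, -0.0, -0.0]
wrist_force: [-0.3, 0.4, 0.1]
finger_gap: 0.0918
grip_force: 0.0
```

Run:
```python
from h import *
a=manip.grab_frame("wrist"); P=cloud(a); np.savez("f1.npz",P=P,i=a["img"]); print(a["eye"],manip.state()["tcp_pos"])
save("w1.png",a["img"])
```

```text
[ 0.53515708 -0.17283852  0.49678303] [ 0.54471206 -0.24268077  0.33702818]
```

View pics/w1.png

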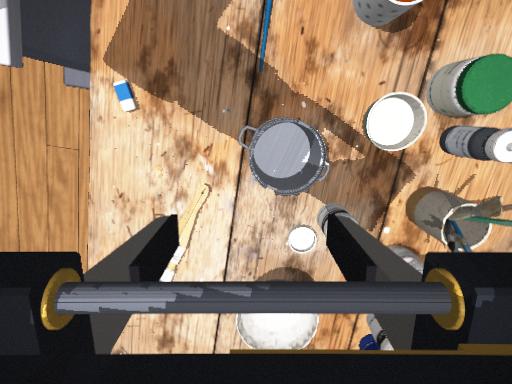

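The pot is in full view at about (288,155), with one ear at (247,137) and the other near (324,175). I'll measure the rim circle, ears and notches.

Run:
```python
from h import *
from scipy.optimize import least_squares
d=np.load("f1.npz"); P,im=d["P"],d["i"]
Q=P.reshape(-1,3); c=np.array([.594,-.226])
r=np.hypot(*(Q[:,:2]-c).T); A=Q[(r<.065)&(Q[:,2]>.088)&(Q[:,2]<.103)]
f=least_squares(lambda p:np.hypot(A[:,0]-p[0],A[:,1]-p[1])-p[2],[*c,.05],loss="soft_l1",f_scale=.002).x; print(f,np.median(A[:,2]),len(A)); c=f[:2]
def yaw(a):return np.round(np.degrees(a))
dr=Q[:,:2]-c; r=np.hypot(*dr.T); th=np.degrees(np.arctan2(dr[:,1],dr[:,0]))
m=(r>.058)&(r<.08)&(Q[:,2]>.03)&(Q[:,2]<.07)
for lo in (0,1):
    k=m&((abs(th)<60) if lo else (abs(th)>120)); print("ear",k.sum(),Q[k].mean(0),"ang",np.degrees(np.arctan2(*(Q[k][:,:2].mean(0)-c)[::-1])))
m=(r>.046)&(r<.054)
for t in range(-180,180,6):
    k=m&(th>=t)&(th<t+6); print(t,np.round(np.nanmax(Q[k,2]) if k.any() else 0,3),np.sum(Q[k,2]>.089),end=" | ")
x0,y0=225,95
save("w1c.png",cv2.resize(im[95:215,225:355],None,fx=5,fy=5,interpolation=2)[:600])
```

```text
[ 0.59128071 -0.22435952  0.05246272] 0.09209963263990453 382
ear 100 [ 0.52701865 -0.20554678  0.05210471] ang 163.6825936001755
ear 60 [ 0.65806954 -0.24350172  0.05153952] ang -15.992718021215168
-180 0.443 90 | -174 0.093 4 | -168 0.093 5 | -162 0.094 5 | -156 0.093 7 | -150 0.094 5 | -144 0.094 6 | -138 0.094 7 | -132 0.094 6 | -126 0.094 6 | -120 0.095 8 | -114 0.085 0 | -108 0.084 0 | -102 0.088 0 | -96 0.095 9 | -90 0.093 7 | -84 0.093 8 | -78 0.093 6 | -72 0.095 7 | -66 0.093 8 | -60 0.094 8 | -54 0.093 9 | -48 0.093 8 | -42 0.094 9 | -36 0.094 9 | -30 0.094 8 | -24 0.093 8 | -18 0.094 10 | -12 0.093 8 | -6 0.094 8 | 0 0.093 7 | 6 0.094 10 | 12 0.094 7 | 18 0.095 6 | 24 0.094 8 | 30 0.095 8 | 36 0.093 7 | 42 0.094 7 | 48 0.093 6 | 54 0.093 5 | 60 0.094 4 | 66 0.084 0 | 72 0.085 0 | 78 0.085 0 | 84 0.095 6 | 90 0.094 5 | 96 0.093 4 | 102 0.094 8 | 108 0.094 6 | 114 0.094 6 | 120 0.093 4 | 126 0.093 6 | 132 0.092 5 | 138 0.094 6 | 144 0.093 6 | 150 0.093 6 | 156 0.094 4 | 162 0.432 31 | 168 0.456 1601 | 174 0.455 811 |
```

View pics/w1c.png

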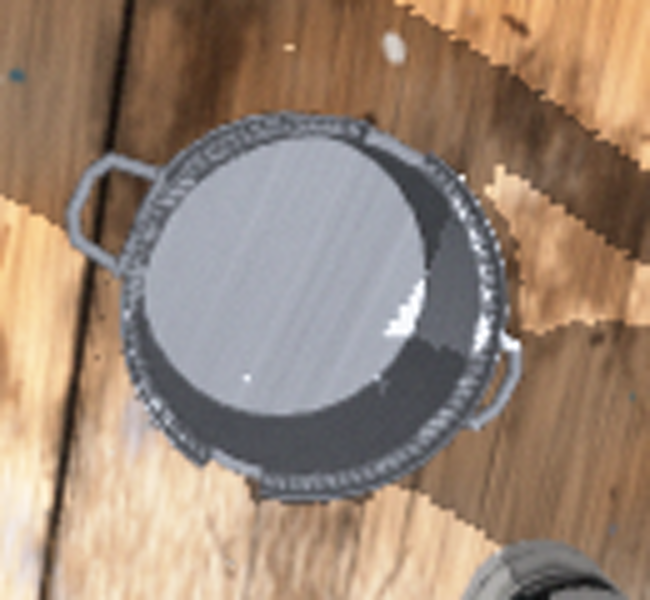

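The notches are plain at crop (400,145) and (232,465), so the pot yaw is -16° and its centre is about (0.592, -0.2245). I'll go to the lids next.

Request:
jog_arm(targets="-0.04 0.95 -0.08 0;-0.04 0.95 -0.08 0;-0.04 0.95 -0.08 0;-0.04 0.95 -0.08 0;-0.04 0.95 -0.08 0;-0.04 0.95 -0.08 0;-0.04 0.95 -0.08 0;-0.04 0.95 -0.08 0")

```text
time: 2.15
tcp_pos: [0.531, 0.0609, 0.3114]
tool_rot: [0.654, 0.757, -0.0, -0.0]
wrist_force: [0.4, -0.1, -0.5]
finger_gap: 0.0921
grip_force: 0.0
```

Request:
jog_arm(targets="-0.04 0.95 -0.08 0;-0.04 0.95 -0.08 0;-0.04 0.95 -0.08 0;0 0 0 0;0 0 0 0;0 0 0 0")

```text
time: 2.65
tcp_pos: [0.5271, 0.1735, 0.302]
tool_rot: [0.653, 0.757, -0.001, 0.0]
wrist_force: [-0.3, -1.2, 0.3]
finger_gap: 0.0918
grip_force: 0.0
```

Run:
```python
from h import *
a=manip.grab_frame("wrist"); P=cloud(a); im=a["img"]; np.savez("f2.npz",P=P,i=im); s=manip.state(); print(a["eye"],s["tcp_pos"],s["tool_rot"],s["time"])
Q=P.reshape(-1,3); c=np.array([.577,.196]); r=np.hypot(*(Q[:,:2]-c).T)
G=Q[(r<.035)&(Q[:,2]>.078)&(Q[:,2]<.11)]
(bx,by),wh,an=cv2.minAreaRect((G[:,:2]*1000).astype(np.float32)); print("grip",G.mean(0),bx,by,wh,an,len(G),np.median(G[:,2]))
h,e=np.histogram(Q[r<.05,2],np.arange(0,.11,.004)); print(h)
F=Q[(r<.065)&(Q[:,2]>.012)&(Q[:,2]<.028)]; (x,y),rr=cv2.minEnclosingCircle((F[:,:2]*1000).astype(np.float32)); print("flange",x,y,rr,len(F))
dr=F[:,:2]-c; rr=np.hypot(*dr.T); L=F[(rr>.0545)]; print("lug pts",np.round(L[:,:2]*1000))
ok=(r<.07).reshape(im.shape[:2]); v,u=np.where(ok); print(u.min(),u.max(),v.min(),v.max())
save("w2c.png",cv2.resize(im[v.min():v.max(),u.min():u.max()],None,fx=4,fy=4,interpolation=2)[:600,:800])
```

```text
[0.51678204 0.24260414 0.46132409] [0.52725646 0.17318409 0.30214905] [ 6.53268698e-01  7.57126005e-01 -4.66601020e-04  6.41883153e-05] 2.7
grip [0.57766308 0.19542571 0.08229022] 577.83740234375 196.04995727539062 (16.147838592529297, 46.55990982055664) 10.977422714233398 442 0.0825696384951912
[   0   19    0    0    0  287   28  241 2293   61   83   17    4    2
    4   10    1   12   58   91  366   31    0    0    0    0    0]
flange 579.2720947265625 194.1579132080078 58.98297119140625 554
lug pts [[581. 253.]
 [581. 253.]
 [580. 252.]
 [581. 252.]
 [583. 252.]
 [584. 252.]
 [585. 252.]
 [587. 253.]
 [582. 250.]
 [583. 251.]
 [584. 251.]
 [586. 251.]
 [588. 251.]
 [589. 251.]
 [590. 252.]
 [592. 252.]
 [588. 250.]
 [589. 250.]
 [591. 250.]
 [592. 250.]
 [591. 249.]
 [565. 143.]
 [565. 142.]
 [565. 141.]
 [566. 141.]
 [568. 142.]
 [569. 142.]
 [571. 142.]
 [564. 137.]
 [565. 139.]
 [567. 139.]
 [568. 140.]
 [570. 140.]
 [571. 140.]
 [573. 141.]
 [574. 141.]
 [576. 141.]
 [565. 138.]
 [567. 138.]
 [569. 138.]
 [570. 138.]
 [571. 139.]
 [573. 139.]
 [574. 139.]
 [576. 139.]
 [569. 136.]
 [570. 137.]
 [572. 137.]
 [573. 138.]
 [575. 138.]
 [576. 138.]
 [574. 135.]
 [575. 136.]]
158 511 103 383
```

View pics/w2c.png

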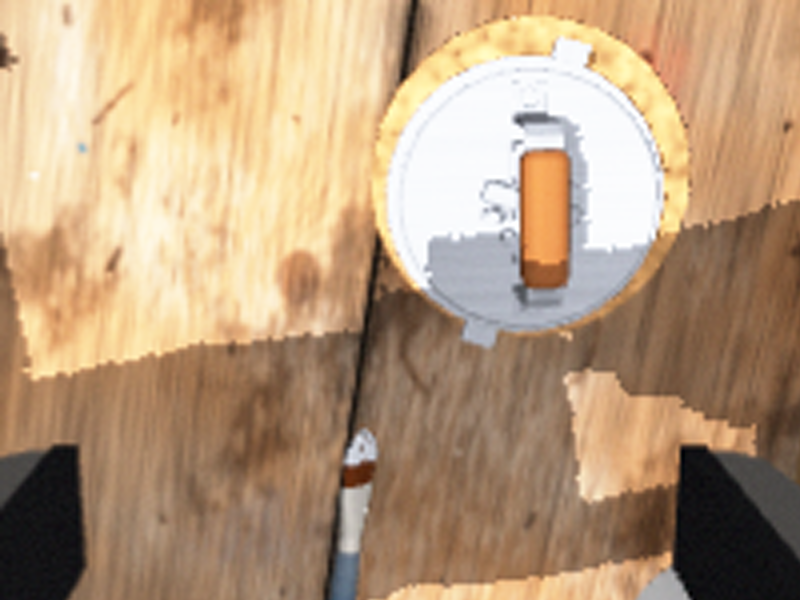

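The lids are clear. The grip runs from crop (545,150) to (545,290) with its centre at (0.578, 0.1957), axis 101° and top 83 mm. The lugs are at (573,52) and (480,332), on an 82° axis. I'll approach and grip.

Request:
jog_arm(targets="0.42 0.19 -0.8 0.15;0.42 0.19 -0.8 0.15;0.42 0.18 -0.8 0.15;0 0 -0.8 0;0 0 -0.8 0;0 0 -0.7 0;0 0 -0.3 0;0 0 0 0")

```text
time: 3.37
tcp_pos: [0.5762, 0.1951, 0.0997]
tool_rot: [0.635, 0.772, -0.002, -0.001]
wrist_force: [0.1, -0.4, 0.6]
finger_gap: 0.0917
grip_force: 0.0
```

Request:
jog_arm(targets="0 0 -0.4 0;0 0 -0.45 0;0 0 0 0;0 0 0 0;0 0 0 0")

```text
time: 3.78
tcp_pos: [0.5789, 0.1974, 0.0703]
tool_rot: [0.635, 0.773, 0.001, 0.001]
wrist_force: [0.5, 0.7, -0.7]
finger_gap: 0.0919
grip_force: 0.0
```

Request:
jog_arm(targets="-0.03 -0.04 -0.05 0;0 0 0 0;0 0 0 0;0 0 0 0;0 0 0 0;0 0 0 0;0 0 0 0;0 0 0 0", hand=-1, squeeze=35)

```text
time: 4.45
tcp_pos: [0.5765, 0.1959, 0.0663]
tool_rot: [0.634, 0.773, -0.0, -0.0]
wrist_force: [-0.4, -0.6, -0.8]
finger_gap: 0.0409
grip_force: 0.0
```

Request:
jog_arm(targets="0 0 0 0;0 0 0 0;0 0 0 0;0 0 0 0")

```text
time: 4.78
tcp_pos: [0.5767, 0.1959, 0.0664]
tool_rot: [0.634, 0.773, 0.0, 0.0]
wrist_force: [0.7, 0.4, -0.4]
finger_gap: 0.0157
grip_force: 35.0
```

Request:
jog_arm(targets="0 0 0.2 0;0 0 0.3 0;0 0 0.5 0;0 0 0.6 0;0 0 0.7 0;0 0 0.7 0;0 0 0.5 0;0 0 0.3 0")

```text
time: 5.45
tcp_pos: [0.5774, 0.1961, 0.2222]
tool_rot: [0.634, 0.773, 0.002, 0.001]
wrist_force: [0.4, 0.1, -3.9]
finger_gap: 0.0156
grip_force: 35.0
```

Request:
jog_arm(targets="0.03 -0.3 0 0;0.03 -0.5 0 -0.1;0.03 -0.6 0 -0.1;0.03 -0.6 0 -0.1;0.03 -0.6 0 -0.1;0.03 -0.6 0 -0.1;0.03 -0.6 0 -0.1;0.03 -0.6 0 -0.1")

```text
time: 6.12
tcp_pos: [0.5848, 0.0178, 0.2168]
tool_rot: [0.663, 0.749, -0.001, -0.001]
wrist_force: [-0.2, 0.2, -3.3]
finger_gap: 0.0156
grip_force: 35.0
```

Request:
jog_arm(targets="0.03 -0.6 0 -0.1;0.03 -0.6 0 -0.1;0.03 -0.6 0 -0.1;0 -0.6 0 -0.1;0 -0.6 0 -0.1;0 -0.4 0 0;0 -0.3 0 0;0 0 0 0")

```text
time: 6.78
tcp_pos: [0.5887, -0.1307, 0.2171]
tool_rot: [0.682, 0.731, -0.001, -0.001]
wrist_force: [0.6, -0.0, -4.1]
finger_gap: 0.0158
grip_force: 35.0
```

Request:
jog_arm(targets="0 -0.3 0 0;0 -0.2 0 0;0 -0.1 0 0;0 -0.1 0 0;0 0 0 0;0 0 0 0;0 0 0 0")

```text
time: 7.37
tcp_pos: [0.5897, -0.1558, 0.2184]
tool_rot: [0.682, 0.732, 0.0, -0.0]
wrist_force: [-0.5, 0.9, -2.7]
finger_gap: 0.0156
grip_force: 35.0
```

```bash
cat > look.py <<'E'
from h import *
import sys
n=sys.argv[1]
a=manip.grab_frame("wrist"); P=cloud(a); np.savez(n+".npz",P=P,i=a["img"]); s=manip.state(); print({k:np.round(s[k],4) for k in("tcp_pos","tool_rot","time","wrist_force","joint_pos","finger_gap")})
b=manip.grab_frame("top"); c=manip.grab_frame("scene"); np.savez(n+"o.npz",tp=cloud(b),ti=b["img"],sp=cloud(c),si=c["img"])
sc=cv2.resize(c["img"][110:220,250:400],None,fx=3,fy=3); w=a["img"]
save(n+".png",np.hstack([w[:384,100:440],np.vstack([sc,np.zeros((54,450,3),np.uint8)])]))
E
python3 look.py w3
```

```text
{'tcp_pos': array([ 0.5897, -0.1558,  0.2184]), 'tool_rot': array([ 6.816e-01,  7.317e-01,  0.000e+00, -1.000e-04]), 'time': np.float64(7.4167), 'wrist_force': array([-0.3788, -0.0931, -2.9872]), 'joint_pos': array([-2.607e-01,  3.366e-01,  1.674e+00,  1.000e-04,  1.131e+00,
       -3.318e-01]), 'finger_gap': np.float64(0.0158)}
```

View pics/w3.png

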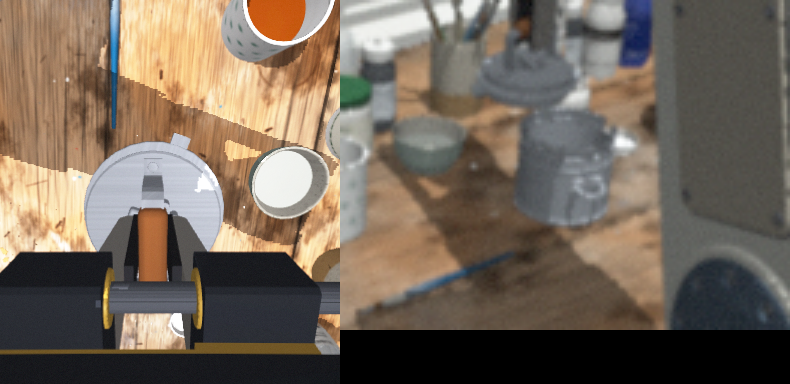

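Both lids hang level from the gripper, with a lug visible at (180,142) in the picture. I'll measure the held lid with the wrist camera, the same one I used for the pot.

Run:
```python
from h import *
from scipy.optimize import least_squares
d=np.load("w3.npz"); P=d["P"]; s=manip.state()["tcp_pos"]
Q=P.reshape(-1,3); dr=Q[:,:2]-s[:2]; r=np.hypot(*dr.T)
m=(r<.075)&(Q[:,2]>.10)&(Q[:,2]<.25); h,e=np.histogram(Q[m,2],np.arange(.13,.25,.004)); print(np.c_[e[:-1],h].round(3).tolist())
for lo,hi in((.158,.17),(.178,.19)):pass
F=Q[(r<.075)&(Q[:,2]>.145)&(Q[:,2]<.168)]; print("low layer",len(F),np.median(F[:,2]))
dd=F[:,:2]-s[:2]; a=np.degrees(np.arctan2(dd[:,1],dd[:,0])); rr=np.hypot(*dd.T)
L=F[rr>.055]; print("lug",len(L),L.mean(0),np.degrees(np.arctan2(*(L.mean(0)[:2]-s[:2])[::-1])))
E_=[]
for t in range(-180,180,4):
    k=(a>=t)&(a<t+4); 
    if k.sum()>3 and not(64<t<86): i=np.argsort(rr[k])[-2]; E_.append(F[k][i,:2])
E_=np.array(E_); f=least_squares(lambda p:np.hypot(*(E_-p).T)-.052,s[:2],loss="soft_l1",f_scale=.001).x
print("flange centre - tcp",f-s[:2],len(E_),"lug dir",np.degrees(np.arctan2(*(L.mean(0)[:2]-f)[::-1])))
```

```text
[[0.13, 0.0], [0.134, 0.0], [0.138, 0.0], [0.142, 0.0], [0.146, 0.0], [0.15, 0.0], [0.154, 0.0], [0.158, 2.0], [0.162, 5.0], [0.166, 23.0], [0.17, 1681.0], [0.174, 1.0], [0.178, 2.0], [0.182, 6213.0], [0.186, 1173.0], [0.19, 123.0], [0.194, 63.0], [0.198, 26.0], [0.202, 33.0], [0.206, 53.0], [0.21, 108.0], [0.214, 130.0], [0.218, 151.0], [0.222, 246.0], [0.226, 419.0], [0.23, 647.0], [0.234, 1780.0], [0.238, 198.0], [0.242, 244.0]]
low layer 12 0.16502509580149965
lug 9 [ 0.60376238 -0.10037117  0.16436532] 75.82521103418836Traceback (most recent call last):
  File "<stdin>", line 14, in <module>
    return func(*args, **kwargs)
    vector_fun = VectorFunction(
        fun_wrapped,
    ...<6 lines>...
        workers=workers
    )
    self._update_fun()
    ~~~~~~~~~~~~~~~~^^
    self.f = self.fun_wrapped(xp_copy(self.x))
             ~~~~~~~~~~~~~~~~^^^^^^^^^^^^^^^^^
    return np.atleast_1d(self.fun(x))
                         ~~~~~~~~^^^
    return self.f(x, *self.args, **self.kwargs)
           ~~~~~~^^^^^^^^^^^^^^^^^^^^^^^^^^^^^^
  File "<stdin>", line 14, in <lambda>
ValueError: operands could not be broadcast together with shapes (0,) (2,)
```

Run:
```python
from h import *
from scipy.optimize import least_squares
d=np.load("w3.npz"); P=d["P"]; s=manip.state()["tcp_pos"]
Q=P.reshape(-1,3); r=np.hypot(*(Q[:,:2]-s[:2]).T)
def fit(lo,hi,R,r0):
    F=Q[(r<.07)&(Q[:,2]>lo)&(Q[:,2]<hi)]; dd=F[:,:2]-s[:2]; a=np.degrees(np.arctan2(*dd.T[::-1])); rr=np.hypot(*dd.T); E=[]
    for t in range(-180,180,4):
        k=(a>=t)&(a<t+4)&(rr>r0)
        if k.sum()>3 and not(60<t<88): E.append(F[k][np.argsort(rr[k])[-2],:2])
    E=np.array(E); o=least_squares(lambda p:np.hypot(E[:,0]-p[0],E[:,1]-p[1])-R,s[:2],loss="soft_l1",f_scale=.001); print("centre-tcp",o.x-s[:2],len(E),np.abs(o.fun).mean()); return F,o.x
F,c=fit(.168,.176,.052,.045); fit(.18,.188,.0475,.04)
L=F[np.hypot(*(F[:,:2]-c).T)>.0545]; print("lug",len(L),L.mean(0),np.degrees(np.arctan2(*(L.mean(0)[:2]-c)[::-1])))
G=Q[(r<.05)&(Q[:,2]>.232)&(Q[:,2]<.236)]; print(G.mean(0)-s)
```

```text
centre-tcp [ 0.00052594 -0.00126416] 44 0.00032563240945115204
centre-tcp [-7.22311009e-05 -1.65319102e-03] 60 0.0004625538563202637
lug 130 [ 0.60548751 -0.10220471  0.17122772] 74.51528218543692
[-0.00043541  0.00248125  0.01619237]
```

Request:
jog_arm(targets="0.05 -0.3 0 0;0 -0.4 0 0;0 -0.4 0 0;0 -0.3 0 0;0 -0.2 0 0;0 -0.08 -0.3 0;0 0 -0.5 0;0 0 -0.2 0")

```text
time: 8.18
tcp_pos: [0.5903, -0.2234, 0.1755]
tool_rot: [0.682, 0.731, -0.0, -0.001]
wrist_force: [-0.7, -0.2, -3.6]
finger_gap: 0.0156
grip_force: 35.0
```

Request:
jog_arm(targets="0 0 -0.1 0;0 0 0 0;0 0 0 0;0 0 0 0;0 0 0 0;0 0 0 0")

```text
time: 8.68
tcp_pos: [0.5922, -0.2234, 0.1752]
tool_rot: [0.682, 0.732, 0.0, 0.001]
wrist_force: [-0.1, 0.8, -3.3]
finger_gap: 0.0158
grip_force: 35.0
```

```bash
python3 look.py w4
```

```text
{'tcp_pos': array([ 0.592 , -0.2234,  0.175 ]), 'tool_rot': array([6.817e-01, 7.316e-01, 2.000e-04, 4.000e-04]), 'time': np.float64(8.7333), 'wrist_force': array([-0.5691, -0.3251, -2.9929]), 'joint_pos': array([-0.3632,  0.4138,  1.663 , -0.    ,  1.0639, -0.4338]), 'finger_gap': np.float64(0.0154)}
```

View pics/w4.png

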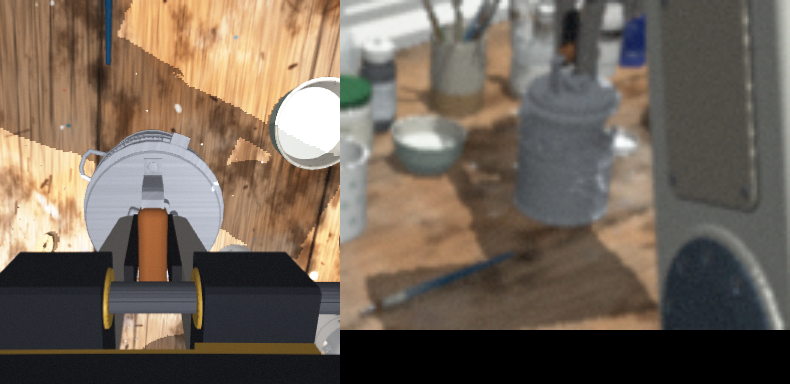

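The lids are over the pot and the lug at (182,140) points along the notch. I'll lower gently and watch the force.

Request:
jog_arm(targets="0 0 -0.15 0;0 0 -0.15 0;0 0 -0.1 0;0 0 -0.05 0;0 0 -0.05 0;0 0 0 0;0 0 0 0")

```text
time: 9.42
tcp_pos: [0.5917, -0.2234, 0.1543]
tool_rot: [0.682, 0.732, -0.0, -0.0]
wrist_force: [0.7, -0.3, -3.1]
finger_gap: 0.0156
grip_force: 35.0
```

Request:
jog_arm(targets="0 0 -0.05 0;0 0 -0.05 0;0 0 -0.05 0;0 0 0 0;0 0 0 0")

```text
time: 9.83
tcp_pos: [0.5916, -0.2233, 0.1482]
tool_rot: [0.682, 0.732, -0.0, -0.0]
wrist_force: [0.4, -1.4, -2.7]
finger_gap: 0.0155
grip_force: 35.0
```

Request:
jog_arm(targets="0 0 -0.04 0;0 0 -0.04 0;0 0 0 0;0 0 0 0;0 0 0 0")

```text
time: 10.25
tcp_pos: [0.5919, -0.2235, 0.1454]
tool_rot: [0.682, 0.732, 0.0, 0.0]
wrist_force: [-0.5, -0.3, -1.4]
finger_gap: 0.0152
grip_force: 35.0
```

Request:
jog_arm(targets="0 0 -0.03 0;0 0 0 0;0 0 0 0;0 0 0 0")

```text
time: 10.58
tcp_pos: [0.5918, -0.2234, 0.144]
tool_rot: [0.682, 0.732, 0.0, 0.0]
wrist_force: [0.5, 0.1, -0.7]
finger_gap: 0.0159
grip_force: 35.0
```

The force fell to the outer lid's weight alone, so the sieve is seated. I'll turn it in stages.

Request:
jog_arm(targets="0 0 0 0.3;0 0 0 0.5;0 0 0 0.6;0 0 0 0.6;0 0 0 0.6;0 0 0 0.6;0 0 0 0.3;0 0 0 0")

```text
time: 11.25
tcp_pos: [0.5917, -0.2234, 0.144]
tool_rot: [0.536, 0.844, -0.0, 0.0]
wrist_force: [-0.2, 0.4, -0.9]
finger_gap: 0.0155
grip_force: 35.0
```

Request:
jog_arm(targets="0 0 0 0.4;0 0 0 0.6;0 0 0 0.7;0 0 0 0.7;0 0 0 0.6;0 0 0 0.6;0 0 0 0.4;0 0 0 0")

```text
time: 11.92
tcp_pos: [0.5917, -0.2234, 0.144]
tool_rot: [0.35, 0.937, -0.0, 0.0]
wrist_force: [-0.3, 0.3, -1.4]
finger_gap: 0.0154
grip_force: 35.0
```

Request:
jog_arm(targets="0 0 0 0.5;0 0 0 0.8;0 0 0 0.8;0 0 0 0.8;0 0 0 0.6;0 0 0 0.45;0 0 0 0;0 0 0 0")

```text
time: 12.58
tcp_pos: [0.5917, -0.2234, 0.144]
tool_rot: [0.152, 0.988, -0.0, -0.0]
wrist_force: [-0.4, 0.3, -0.9]
finger_gap: 0.0156
grip_force: 35.0
```

```bash
python3 look.py w5
python3 - <<'E'
from h import *
s=manip.state(); print(np.degrees(2*np.arctan2(s["tool_rot"][1],s["tool_rot"][0])),s["ft_torque"],s["wrist_force"])
E
```

```text
{'tcp_pos': array([ 0.5917, -0.2234,  0.144 ]), 'tool_rot': array([ 0.1515,  0.9884, -0.    ,  0.    ]), 'time': np.float64(12.6333), 'wrist_force': array([ 0.0858, -0.7671, -1.3182]), 'joint_pos': array([-0.3633,  0.4479,  1.6869, -0.    ,  1.0068, -1.6299]), 'finger_gap': np.float64(0.0156)}
162.6288361175969 [ 0.0591952  -0.17872558  0.05837578] [ 0.05533494 -0.40410457 -1.49433589]
```

View pics/w5.png

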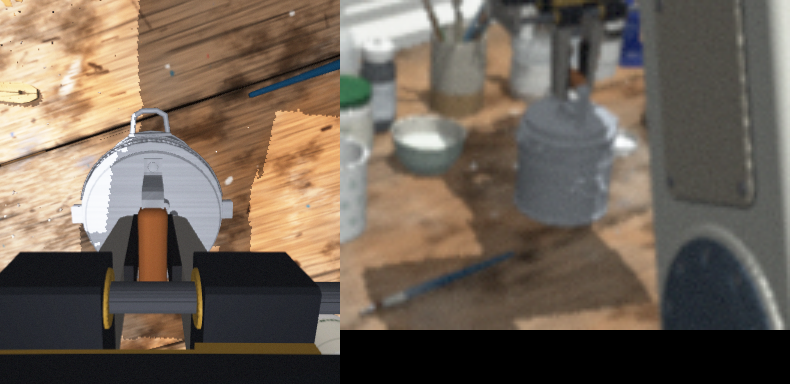

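The lugs at (78,213) and (226,209) are within about 1.5° of square to the handle. I'll add a small trim and lift slowly, checking that the force stays at the outer lid's weight.

Request:
jog_arm(targets="0 0 0 0.2;0 0 0 0;0 0 0.05 0;0 0 0.05 0;0 0 0.05 0;0 0 0.05 0;0 0 0 0;0 0 0 0")

```text
time: 13.4
tcp_pos: [0.5918, -0.2234, 0.1522]
tool_rot: [0.14, 0.99, -0.0, 0.0]
wrist_force: [0.5, -0.1, -2.0]
finger_gap: 0.0155
grip_force: 35.0
```

Request:
jog_arm(targets="0 0 0.1 0;0 0 0.1 0;0 0 0.1 0;0 0 0.1 0;0 0 0 0;0 0 0 0")

```text
time: 13.9
tcp_pos: [0.592, -0.2235, 0.1684]
tool_rot: [0.14, 0.99, -0.0, 0.0]
wrist_force: [0.0, 0.5, -1.4]
finger_gap: 0.0156
grip_force: 35.0
```

Request:
jog_arm(targets="0 0 0.3 0;0 0 0.4 0;0 0 0.4 0;0 0 0.4 0;0 0 0.25 0;0 0 0.15 0;0 0 0 0;0 0 0 0")

```text
time: 14.57
tcp_pos: [0.5916, -0.2233, 0.2438]
tool_rot: [0.14, 0.99, 0.0, -0.0]
wrist_force: [0.2, -0.1, -1.6]
finger_gap: 0.0155
grip_force: 35.0
```

```bash
python3 look.py w6
python3 - <<'E'
from h import *
d=np.load("w6o.npz"); c=np.array([.5915,-.2243])
for k in("tp","sp"):
    Q=d[k].reshape(-1,3); r=np.hypot(*(Q[:,:2]-c).T)
    h,e=np.histogram(Q[(r<.053),2],np.arange(.08,.27,.006)); print(k,dict(zip(e.round(3).tolist(),h.tolist())))
E
```

```text
{'tcp_pos': array([ 0.5913, -0.2232,  0.2433]), 'tool_rot': array([ 1.397e-01,  9.902e-01,  1.000e-04, -5.000e-04]), 'time': np.float64(14.6167), 'wrist_force': array([ 0.1467, -1.0303, -2.0577]), 'joint_pos': array([-0.3634,  0.349 ,  1.5984,  0.    ,  1.1952, -1.6538]), 'finger_gap': np.float64(0.0153)}
tp {0.08: 41, 0.086: 19, 0.092: 55, 0.098: 266, 0.104: 219, 0.11: 12, 0.116: 2, 0.122: 0, 0.128: 0, 0.134: 0, 0.14: 0, 0.146: 0, 0.152: 0, 0.158: 0, 0.164: 0, 0.17: 0, 0.176: 0, 0.182: 0, 0.188: 0, 0.194: 0, 0.2: 9, 0.206: 302, 0.212: 178, 0.218: 8, 0.224: 5, 0.23: 6, 0.236: 13, 0.242: 13, 0.248: 23, 0.254: 33, 0.26: 32}
sp {0.08: 63, 0.086: 47, 0.092: 40, 0.098: 152, 0.104: 176, 0.11: 4, 0.116: 20, 0.122: 0, 0.128: 0, 0.134: 0, 0.14: 0, 0.146: 0, 0.152: 0, 0.158: 0, 0.164: 0, 0.17: 0, 0.176: 0, 0.182: 0, 0.188: 0, 0.194: 6, 0.2: 50, 0.206: 216, 0.212: 40, 0.218: 18, 0.224: 7, 0.23: 13, 0.236: 21, 0.242: 24, 0.248: 30, 0.254: 35, 0.26: 37}
```

View pics/w6.png

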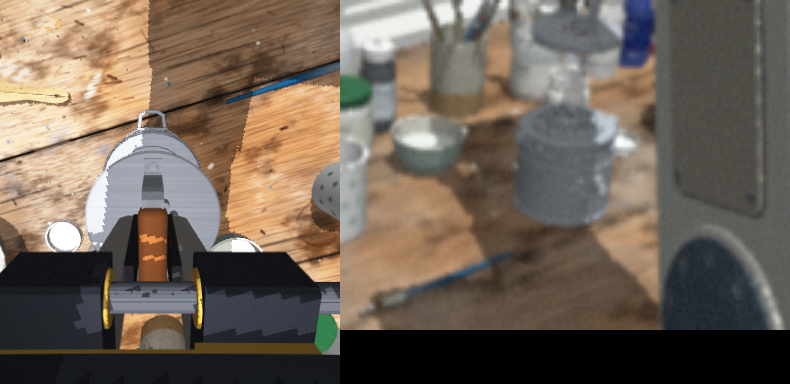

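The outer lid hangs level about 10 cm above the pot. The sieve stays behind, seated on the rim with its flange at about 99 mm. I'll hand in now.

```bash
python3 -c "
from bench import manip
print(manip.hand_in())"
```

```text
the job is handed in; nothing more can be done
None
```

The job is handed in at about 15 s: the sieve is seated in the pot, and the outer lid is held level in the gripper about 10 cm up, over the pot; hand-in returned no verdict.

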